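# Lock the ware box with its T-key

## Robot

A 6-joint arm with a two-finger parallel gripper is mounted at the origin on the work surface. World frame = base frame: x ahead of the robot, y to its left, z up, the work surface at z = 0. Lengths are in m, angles in rad, forces in N, time in s.
With the tool pointing down it reaches from about 0.325 to 0.775 m from the base axis. Payload 5.5 kg.
Tool frame: the origin (TCP) lies midway between the tips of the shut fingers; the grasp point (between the pads) lies 19 mm behind it; z points along the fingers, y is the line along which they close (so a half turn about z gives the same grasp; the last joint's range is limited). The gripper opens to 88 mm and grips with 3 to 60 N. Pads are 20 mm wide; open, the fingers measure 115 mm over their backs; the gripper's body (75 mm by 178 mm) begins 61 mm behind the grasp point.
Start: joints at [-1.397, 0.091, 1.231, -0, 1.82, -0.057], TCP at [0.137, -0.584, 0.223] pointing down, gripper open.
Joint ranges: [-2.87, 2.87], [-0.86, 2.18], [0.17, 2.46], [-1.51, 4.65], [0.06, 2.69], [-2.65, 2.65]. Speed limits (rad/s): [2.57, 2.57, 3.01, 3.14, 3.14, 3.14].

## Interface

Orientations are given as a 3x3 rotation matrix whose columns are the frame's x, y, z axes.
In Python, from workcell import readout, read_camera, arm gives the robot as it stands.
- The arm moves only by the tool play_rows, never from a script. Its argument "deltas" is a list of rows, each a list of 2 entries, a list of its own where there are three numbers: the shift along the tool's x, y, z in mm, then the turn about the tool's z in rad. A call has 1 to 10 rows; each row is the pose to reach, as a shift and turn from the pose commanded when the call began, along the tool's axes at that moment; what a row does not reach only later rows make up. A row lasts 1/8 s, in which the tool goes at most 62.5 mm and 10.7 degrees, less where a joint would pass 70% of its speed; a pose out of reach is approached as far as the arm can. A call with a gripper value outside its range is refused whole. "claw" is the closure, from -1 (fully open) to 1 (shut), set as the call begins (left out, the last holds). The fingers move at their own pace and stop on an object; the grip force is fixed at half the most. Time passes only in rows, so rows that repeat a pose let the fingers close. It gives the time, the measured TCP pose, the force, the opening and the grip force at its end, in the units of the state.
- readout.state(): the state, without advancing time (a new reading comes with each control period).
- read_camera(name): name is "scene" or "top"; returns a dict with "color" (420x560x3 uint8, red, green, blue), "camera_matrix" (3x3 intrinsics, pixels), "k1" (the pictures are not rectified: a ray, as slopes to the right and down, at radius r is drawn at 1 + k1 r^2 times it, then the intrinsics apply), "xyz" and "orientation" of the camera in the world. Camera axes: x right, y down, z forward; pixel columns grow to the right and rows downward; lengths in m; the calibration is good to about 2 mm. A picture is of the moment at which its call begins. There is no depth.
- arm.job_done(): hands the job in; it is judged then, once.
The state is a dict: "clock": time; "joint_positions": joint angles; "dq": joint speeds; "joint_efforts": joint torques, N m; "tool_pos": TCP position; "tcp_rot": TCP orientation; "contact_force": force on the tool from outside, world axes, zero at the start; "ft_torque": the same for the moment, N m; "opening": finger opening in m; "grasp_force": force on a finger pad.
Only numpy, scipy, OpenCV 4.12 (cv2) and the standard library are available. Lean on these libraries where they do the work, as an engineer would, in place of code of your own. Each camera call takes 0.05 s, during which the arm holds its last target. There are 200 camera calls.

## Task

Two plywood ware boxes stand on the bench; one is already locked with its key, the lid slot of the other is empty. Take the T-key with the flat bar handle (not the round-knobbed plug) out of the rack, pass its toggle foot through the empty slot near the middle, and give it a quarter turn so that the foot lies across the slot under the lid and holds. Leave the key standing upright with its collar flat on the lid.

Things in the scene. Friction and masses are not known exactly. Their poses are not given: they have to be found in the camera images.
- key_grip (a point): T-key, 150 to 310 g, upright in the rack: centre of its wooden bar handle, half-way up the bar; z up. Bar 70 mm long (x), 14 thick (y: grip across this), 24 high. Below this point on the key's axis: 14 mm neck, round collar 56 mm across (top 36, underside 44 mm below), 14 mm shaft, toggle foot. Key stands on its collar.
- key_foot (a point): Centre of the T-key's steel toggle foot, 71 mm below the handle point; same axes. Foot 60 mm long (x, parallel to the bar), 12 wide (y), 10 high; 22 mm of shaft between its top and the collar.
- slot (a point): Empty slot in the lid of the unlocked plywood ware box (200 x 160 x 110 mm high, fixed): slot centre at the lid's top face, z up. Slot 80 mm long (x), 30 wide (y), right through the 8 mm lid; hollow 94 mm below. With the collar on the lid the handle point is 44 mm above this point, the foot's top 14 mm under the lid, free to turn either way. The other box has a key in its slot, bar across.
- rack: Fixed aluminium rack, 120 (x) x 230 (y) x 70 mm high; origin: centre of its underside. Two slots along x, 80 x 30 mm, centred at y = +55 and -55 mm. The T-key hangs in one by its collar, foot along the slot: it lifts straight out. In the other stands a plug with a round knob and a plain straight pin, not needed.
There are look-alikes about, which are no part of the job. What is shaped like the part that bears key_grip but purple or yellow is not meant.

How it is judged:
On the way:
1. the toggle foot enters the empty slot lengthwise (horizontal distance between key_grip and slot below 0.02 m and z of key_grip in the frame of slot below 0.07 m and angle between the x axis of key_grip and the x axis of slot, either way round below 0.6 rad), for 0.05 s.
At the end, for the whole second after the job is handed in: The T-key stands upright (within 8 degrees) and at rest in the slot of the unlocked box, within 20 mm of the slot's centre, its collar on the lid (handle point 38 to 50 mm above the lid), its bar and foot turned across the slot (65 degrees or more from the slot's length, either way) (horizontal distance between key_grip and slot below 0.02 m and z of key_grip in the frame of slot between 0.038 and 0.05 m and angle between the x axis of key_grip and the x axis of slot, either way round above 1.13 rad and angle between key_grip's own z axis and vertical below 0.15 rad and linear speed of key below 0.02 m/s); the robot touches nothing.
It also fails if it takes over 40 s, if anything falls off the work surface, if the arm or the gripper's body presses on something with over 40 N, if the wrist force passes 120 N, or if a joint passes its speed limit or range.

## Working session

There is one attempt and no reset: what is moved stays moved. The work goes in short steps, Python scripts to look and compute and a tool call to move; the robot and the scene stay as the last step left them, time stands still between calls to the robot, and variables do not carry over. Pictures are saved under pics/ and viewed, at most 10 in all, crops included, and the job is handed in when it is done.

Besides the shell and the picture viewer there is one more tool, called in YAML: its name, and indented under it one key for each argument. play_rows: Moves the arm, as the interface text tells. Its arguments: {"type":"object","properties":{"deltas":{"type":"array","items":{"type":"array"}},"claw":{"type":"number"}},"required":["deltas"]}

```bash
mkdir -p pics; python3 - <<'E'
from workcell import readout, read_camera
import cv2,pickle
d={n:read_camera(n) for n in("scene","top")}
pickle.dump(d,open('d0.pkl','wb'))
for n in d:
    cv2.imwrite(f'pics/{n}0.png',d[n]['color'][:,:,::-1]); print(n,d[n]['camera_matrix'],d[n]['k1'],d[n]['xyz'],d[n]['orientation'])
s=readout.state();print(s['tool_pos'],s['tcp_rot'],s['clock'],s['opening'])
E
```

```text
scene [[443.01935439   0.         274.36084118]
 [  0.         443.01935439 206.36790925]
 [  0.           0.           1.        ]] 0.006657940088397579 [ 1.05478957 -0.24445622  0.75597204] [[ 0.38063558  0.68393172 -0.62237767]
 [ 0.92471113 -0.28521786  0.25211127]
 [-0.00508634 -0.67148208 -0.74100334]]
top [[526.05813025   0.         275.39209085]
 [  0.         526.05813025 203.71460805]
 [  0.           0.           1.        ]] -0.13675285024089795 [ 0.3054998  -0.02164293  1.17874649] [[ 0.01298724 -0.98543311  0.16956684]
 [-0.99988467 -0.01146364  0.0099612 ]
 [-0.00787225 -0.16967665 -0.98546835]]
[ 0.13717984 -0.58384287  0.22164202] [[ 9.73494097e-01  2.28711944e-01 -3.00442626e-04]
 [ 2.28712122e-01 -9.73492631e-01  1.69173104e-03]
 [ 9.44404122e-05 -1.71560505e-03 -9.99998524e-01]] 0.1 0.0877144621643879
```

View pics/scene0.png

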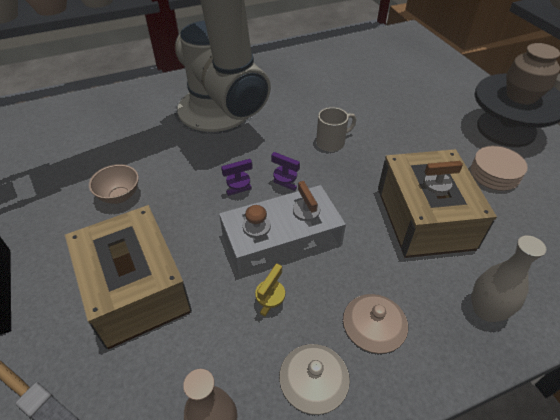

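View pics/top0.png

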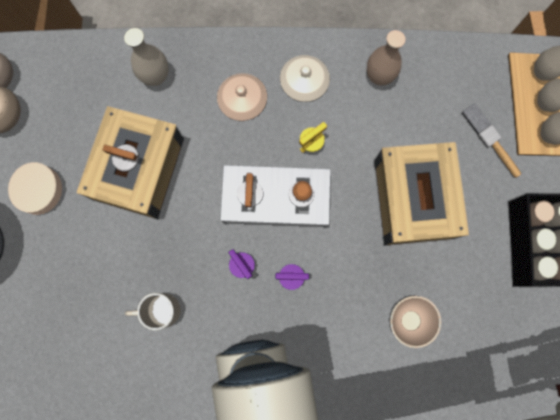

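The scene view shows the brown-barred key in the white rack at (308,195), next to the round plug at (256,215), and the empty slot at (122,257). The top view shows the bar at (249,190), the slot at (425,190), and the locked box at top left. Next I'll measure by masks.

```bash
cat > h.py <<'E'
import numpy as np,cv2
def ray(c,uv):
    K=c['camera_matrix'];p=np.array([(uv[0]-K[0,2])/K[0,0],(uv[1]-K[1,2])/K[1,1]]);q=p.copy()
    for _ in range(20): q=p/(1+c['k1']*(q@q))
    d=np.array(c['orientation'])@np.array([q[0],q[1],1]);return np.array(c['xyz']),d
def on(c,uv,z):
    o,d=ray(c,uv);return o+d*(z-o[2])/d[2]
def tri(c1,u1,c2,u2):
    o1,d1=ray(c1,u1);o2,d2=ray(c2,u2);A=np.c_[d1,-d2];t=np.linalg.lstsq(A,o2-o1,rcond=None)[0]
    a,b=o1+t[0]*d1,o2+t[1]*d2;return (a+b)/2,np.linalg.norm(a-b)
def blobs(m,box):
    x0,y0,x1,y1=box;k=np.zeros(m.shape,np.uint8);k[y0:y1,x0:x1]=m[y0:y1,x0:x1]
    cs=cv2.findContours(k,cv2.RETR_EXTERNAL,cv2.CHAIN_APPROX_NONE)[0]
    return max(cs,key=cv2.contourArea)
E
python3 - <<'E'
import pickle,cv2,numpy as np
from h import *
d=pickle.load(open('d0.pkl','rb'));t=d['top'];s=d['scene']
def bar(c,box):
    hsv=cv2.cvtColor(c['color'],cv2.COLOR_RGB2HSV)
    m=((hsv[...,1]>90)&((hsv[...,0]<18)|(hsv[...,0]>170))&(hsv[...,2]>40)).astype(np.uint8)
    return blobs(m,box)
ct=bar(t,(236,168,262,213));cs=bar(s,(292,178,322,215))
for n,c,cam in(("t",ct,t),("s",cs,s)): print(n,cv2.minAreaRect(c),cv2.boundingRect(c))
P=[on(t,p,.126) for p in cv2.boxPoints(cv2.minAreaRect(ct))];print(np.round(P,4))
print(tri(t,cv2.minAreaRect(ct)[0],s,cv2.minAreaRect(cs)[0]))
g=t['color'][140:240,375:475]
hsv=cv2.cvtColor(t['color'],cv2.COLOR_RGB2HSV)
m=((hsv[...,1]>100)).astype(np.uint8);cl=blobs(m,(412,165,440,218));r=cv2.minAreaRect(cl);print('slot',r)
print(np.round([on(t,p,.11) for p in cv2.boxPoints(r)],4),on(t,r[0],.11))
a=cv2.resize(t['color'][140:245,215:345],None,fx=3.07,fy=3.07,interpolation=cv2.INTER_CUBIC)
v=t['color'].copy();cv2.drawContours(v,[cl],-1,(0,255,0),1);cv2.drawContours(v,[ct],-1,(0,255,0),1)
b=cv2.resize(v[140:245,365:495],None,fx=3.07,fy=3.07,interpolation=cv2.INTER_NEAREST)
cv2.imwrite('pics/z.png',np.hstack([a,b])[:,:,::-1])
E
```

```text
t ((249.0, 190.0), (32.0, 6.0), 90.0) (246, 174, 7, 33)
s ((306.9481506347656, 193.31951904296875), (27.556995391845703, 6.240179061889648), 59.931419372558594) (299, 181, 18, 25)
[[0.5478 0.0502 0.126 ]
 [0.548  0.0378 0.126 ]
 [0.4814 0.0364 0.126 ]
 [0.4812 0.0486 0.126 ]]
(array([0.5152242 , 0.04370864, 0.12246382]), np.float64(0.0005201825713667862))
slot ((424.5599670410156, 190.9199981689453), (35.35533905029297, 11.879395484924316), 81.8698959350586)
[[ 0.5556 -0.3056  0.11  ]
 [ 0.5596 -0.3309  0.11  ]
 [ 0.4851 -0.3387  0.11  ]
 [ 0.4812 -0.3136  0.11  ]] [ 0.52014377 -0.32212742  0.11      ]
```

View pics/z.png

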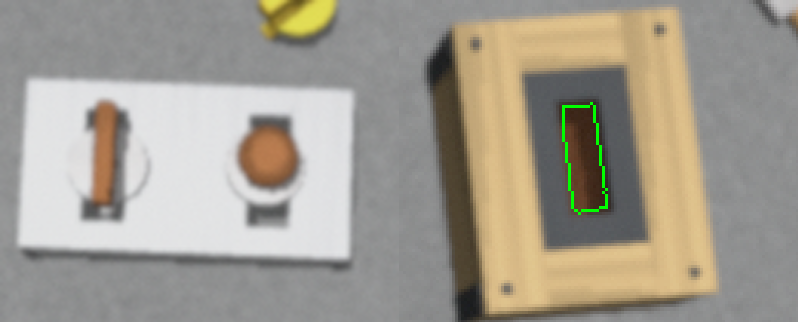

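The crop shows the key bar centred at about (249,190), yaw about -2°, and the slot centred at about (425,191), yaw about +7°. Sizes and heights match the given dimensions: the bar measures 66x12 at z≈0.122 and the slot 75x26. I'm going above the key.

play_rows:
  deltas:
    - [[60,-61,0],0.03]
    - [[120,-123,0],0.06]
    - [[180,-184,0],0.09]
    - [[240,-246,0],0.12]
    - [[300,-307,0],0.16]
    - [[360,-369,0],0.2]
    - [[420,-430,5],0.23]
    - [[470,-482,10],0.265]
    - [[511,-524,20],0.265]
    - [[511,-524,20],0.265]
  claw: -1

```text
clock: 1.35
tool_pos: [0.4602, -0.047, 0.2099]
tcp_rot: [[0.999, -0.034, 0.0], [-0.034, -0.999, -0.0], [0.0, 0.0, -1.0]]
contact_force: [0.8, 0.0, -0.5]
opening: 0.0879
grasp_force: 0.0
```

play_rows:
  deltas:
    - [[0,0,0],0]
    - [[0,0,0],0]
    - [[0,0,0],0]

```text
clock: 1.72
tool_pos: [0.4592, -0.0504, 0.2103]
tcp_rot: [[0.999, -0.036, 0.0], [-0.036, -0.999, -0.0], [0.0, 0.0, -1.0]]
contact_force: [0.5, 0.4, -0.3]
opening: 0.0878
grasp_force: 0.0
```

play_rows:
  deltas:
    - [[26,-48,10],0]
    - [[52.5,-96,25],0]
    - [[52.5,-96,25],0]
    - [[52.5,-96,25],0]
    - [[52.5,-96,25],0]

```text
clock: 2.35
tool_pos: [0.5153, 0.0435, 0.1862]
tcp_rot: [[0.999, -0.037, 0.002], [-0.037, -0.999, -0.0], [0.002, 0.0, -1.0]]
contact_force: [-0.2, 0.4, 0.4]
opening: 0.0879
grasp_force: 0.0
```

```bash
python3 - <<'E'
from workcell import readout, read_camera
import cv2,numpy as np
print(readout.state()['tool_pos'])
a=read_camera('scene')['color'][120:290,190:380];b=read_camera('top')['color'][125:295,180:370]
cv2.imwrite('pics/c1.png',cv2.resize(np.hstack([a,b]),None,fx=2.1,fy=2.1,interpolation=2)[:,:,::-1])
E
```

```text
[0.51526254 0.04348546 0.18621154]
```

View pics/c1.png

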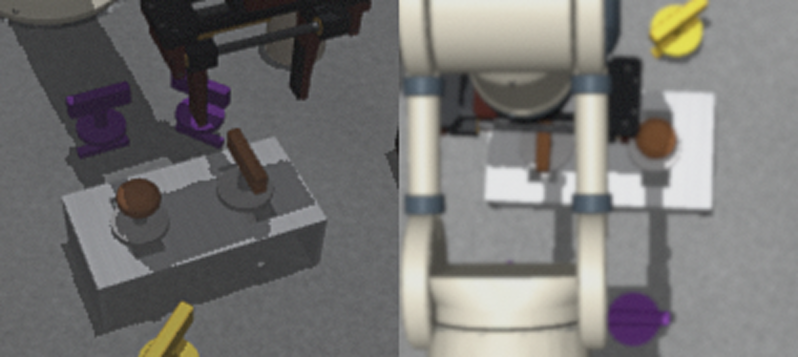

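The picture shows the open fingers straddling the bar in y, with clearance to the plug. I'm descending and gripping.

play_rows:
  deltas:
    - [[0,0,30],0]
    - [[0,0,60],0]
    - [[0,0,80],0]
    - [[0,0,89],0]
    - [[0,0,89],0]
    - [[0,0,89],0]

```text
clock: 3.2
tool_pos: [0.516, 0.0451, 0.0975]
tcp_rot: [[0.999, -0.034, 0.002], [-0.034, -0.999, 0.0], [0.002, -0.0, -1.0]]
contact_force: [0.3, 0.2, 0.1]
opening: 0.0876
grasp_force: 0.0
```

play_rows:
  deltas:
    - [[0,0,0],0]
    - [[0,0,0],0]
    - [[0,0,0],0]
    - [[0,0,0],0]
    - [[0,0,0],0]
    - [[0,0,0],0]
    - [[0,0,0],0]
    - [[0,0,0],0]
  claw: 1

```text
clock: 4.2
tool_pos: [0.5153, 0.0451, 0.0962]
tcp_rot: [[0.999, -0.034, -0.0], [-0.034, -0.999, 0.0], [-0.0, -0.0, -1.0]]
contact_force: [0.8, 1.0, -0.4]
opening: 0.0138
grasp_force: 30.0
```

play_rows:
  deltas:
    - [[0,0,-15],0]
    - [[0,0,-40],0]
    - [[0,0,-75],0]
    - [[0,0,-105],0]
    - [[0,0,-120],0]
    - [[0,0,-120],0]

```text
clock: 4.95
tool_pos: [0.5158, 0.0451, 0.2174]
tcp_rot: [[0.999, -0.034, 0.002], [-0.034, -0.999, 0.0], [0.002, -0.0, -1.0]]
contact_force: [0.0, -0.2, -2.7]
opening: 0.0137
grasp_force: 30.0
```

play_rows:
  deltas:
    - [[2,30,-120],0]
    - [[4,75,-120],-0.03]
    - [[6,120,-120],-0.06]
    - [[9,170,-120],-0.09]
    - [[11,220,-120],-0.12]
    - [[13,270,-120],-0.157]
    - [[15,315,-120],-0.157]
    - [[17,350,-120],-0.157]
    - [[17.5,368,-120],-0.157]
    - [[17.5,368,-120],-0.157]

```text
clock: 6.2
tool_pos: [0.5201, -0.3237, 0.3346]
tcp_rot: [[0.993, 0.121, -0.002], [0.121, -0.993, 0.002], [-0.002, -0.002, -1.0]]
contact_force: [0.8, 0.4, -0.7]
opening: 0.0136
grasp_force: 30.0
```

I repeated the lift by mistake, so the tool is 120 mm higher than intended, which does no harm. I'm lowering to just above the lid and looking.

play_rows:
  deltas:
    - [[0,0,30],0]
    - [[0,0,75],0]
    - [[0,0,115],0]
    - [[0,0,135],0]
    - [[0,0,135],0]
    - [[0,0,135],0]

```text
clock: 6.95
tool_pos: [0.5208, -0.3226, 0.2029]
tcp_rot: [[0.992, 0.124, 0.002], [0.124, -0.992, -0.001], [0.002, 0.001, -1.0]]
contact_force: [0.5, 0.1, -1.0]
opening: 0.0137
grasp_force: 30.0
```

```bash
python3 - <<'E'
from workcell import readout, read_camera
import cv2,numpy as np
print(readout.state()['tool_pos'])
c=read_camera('scene');t=read_camera('top')
import pickle;pickle.dump((c,t),open('d1.pkl','wb'))
a=c['color'][180:345,40:220];b=t['color'][120:285,340:520]
cv2.imwrite('pics/c2.png',cv2.resize(np.hstack([a,b]),None,fx=2.2,fy=2.2,interpolation=2)[:,:,::-1])
E
```

```text
[ 0.52083455 -0.32258554  0.20292275]
```

View pics/c2.png

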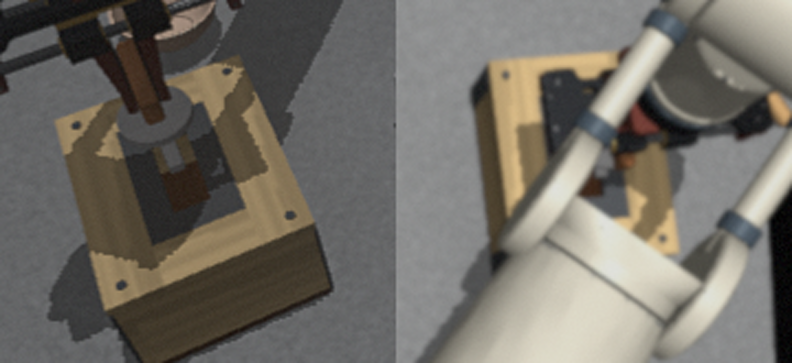

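The key hangs upright, with the foot over the slot and parallel to it in both views. I'm descending gently into the slot.

play_rows:
  deltas:
    - [[0,0,15],0]
    - [[0,0,28],0]
    - [[0,0,36],0]
    - [[0,0,42],0]
    - [[0,0,46],0]
    - [[0,0,46],0]

```text
clock: 7.8
tool_pos: [0.5202, -0.3233, 0.155]
tcp_rot: [[0.992, 0.122, -0.0], [0.122, -0.992, 0.0], [-0.0, -0.0, -1.0]]
contact_force: [0.3, 0.0, -0.7]
opening: 0.0142
grasp_force: 30.0
```

play_rows:
  deltas:
    - [[0,0,6],0]
    - [[0,0,11],0]
    - [[0,0,15],0]
    - [[0,0,17],0]
    - [[0,0,17],0]

```text
clock: 8.43
tool_pos: [0.5202, -0.3232, 0.138]
tcp_rot: [[0.992, 0.122, -0.0], [0.122, -0.992, 0.0], [-0.0, -0.0, -1.0]]
contact_force: [-0.5, 0.0, -1.8]
opening: 0.0138
grasp_force: 30.0
```

```bash
python3 - <<'E'
from workcell import readout, read_camera
import cv2,numpy as np
s=readout.state();print(s['tool_pos'],s['contact_force'],s['joint_positions'])
c=read_camera('scene');a=c['color'][180:345,40:220]
cv2.imwrite('pics/c3.png',cv2.resize(a,None,fx=3,fy=3,interpolation=2)[:,:,::-1])
E
```

```text
[ 0.5201715  -0.32322639  0.13799198] [-0.50658058  0.03901097 -1.83374483] [-6.11542797e-01  1.24091688e-01  1.34482990e+00  2.50574506e-06
  1.67297224e+00  8.36452792e-01]
```

View pics/c3.png

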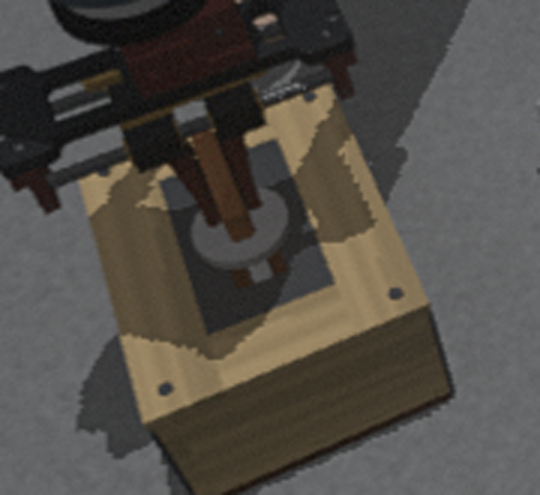

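The foot is in the slot with the collar just above the lid, and there is no contact force. Now the quarter turn.

play_rows:
  deltas:
    - [[0,0,0],-0.1]
    - [[0,0,0],-0.27]
    - [[0,0,0],-0.44]
    - [[0,0,0],-0.61]
    - [[0,0,0],-0.78]
    - [[0,0,0],-0.95]
    - [[0,0,0],-1.12]
    - [[0,0,0],-1.29]
    - [[0,0,0],-1.46]
    - [[0,0,0],-1.57]

```text
clock: 9.72
tool_pos: [0.5204, -0.3234, 0.1385]
tcp_rot: [[-0.126, 0.992, 0.0], [0.992, 0.126, -0.0], [-0.0, 0.0, -1.0]]
contact_force: [0.1, 0.7, -2.6]
opening: 0.0136
grasp_force: 30.0
```

play_rows:
  deltas:
    - [[0,0,0],0]
    - [[0,0,1],0]
    - [[0,0,2],0]
    - [[0,0,2],0]

```text
clock: 10.22
tool_pos: [0.5203, -0.3233, 0.1362]
tcp_rot: [[-0.121, 0.993, 0.0], [0.993, 0.121, -0.0], [-0.0, 0.0, -1.0]]
contact_force: [0.9, -0.5, -1.8]
opening: 0.0138
grasp_force: 30.0
```

Lowering slowly until the collar bears on the lid.

play_rows:
  deltas:
    - [[0,0,0.7],0]
    - [[0,0,1],0]
    - [[0,0,1],0]

```text
clock: 10.6
tool_pos: [0.5203, -0.3233, 0.1361]
tcp_rot: [[-0.122, 0.993, 0.001], [0.993, 0.122, -0.0], [-0.001, 0.001, -1.0]]
contact_force: [-3.5, 1.8, 5.5]
opening: 0.0137
grasp_force: 30.0
```

The force rose by about 7 N, so the collar is seated. I'm releasing and retreating.

play_rows:
  deltas:
    - [[0,0,0],0]
    - [[0,0,0],0]
    - [[0,0,0],0]
    - [[0,0,0],0]
    - [[0,0,0],0]
    - [[0,0,0],0]
    - [[0,0,0],0]
  claw: -1

```text
clock: 11.48
tool_pos: [0.5203, -0.3233, 0.1352]
tcp_rot: [[-0.122, 0.993, 0.0], [0.993, 0.122, -0.0], [-0.0, 0.0, -1.0]]
contact_force: [-0.5, -0.2, -0.1]
opening: 0.0796
grasp_force: 0.0
```

play_rows:
  deltas:
    - [[0,0,-15],0]
    - [[0,0,-50],0]
    - [[0,0,-90],0]
    - [[0,0,-130],0]
    - [[0,0,-150],0]
    - [[0,0,-150],0]
    - [[0,0,-150],0]

```text
clock: 12.35
tool_pos: [0.5201, -0.3232, 0.2844]
tcp_rot: [[-0.122, 0.993, -0.001], [0.993, 0.122, 0.001], [0.001, -0.001, -1.0]]
contact_force: [-0.3, 0.3, -0.0]
opening: 0.0878
grasp_force: 0.0
```

```bash
python3 - <<'E'
from workcell import readout, read_camera
import cv2,numpy as np
s=readout.state();print(s['tool_pos'],s['contact_force'],s['opening'])
c=read_camera('scene');a=c['color'][180:345,40:220]
cv2.imwrite('pics/c4.png',cv2.resize(a,None,fx=3,fy=3,interpolation=2)[:,:,::-1])
E
```

```text
[ 0.5201339  -0.32320259  0.28436375] [-0.28369677  0.28345135 -0.04609792] 0.08776794224716122
```

View pics/c4.png

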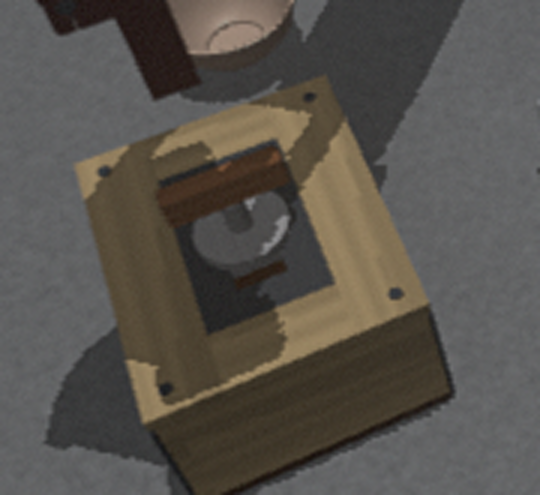

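The key stands upright in the slot with its collar flat on the lid and its bar across the slot, and the gripper is clear of it.

```bash
python3 -c "
from workcell import arm
print(arm.job_done())"
```

```text
the job is handed in; nothing more can be done
None
```

The T-key is in the empty slot, turned a quarter turn so its foot lies across under the lid, standing upright with its collar on the lid; I handed the job in at about 12.5 s, and the hand-in gave no verdict.

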